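# Change the block of the dry bath

## Task

The dry bath has its ten-narrow-well block on it: lift that block off the pegs and stand it upright on the middle of the round black rubber mat. Then seat the block with the four wide wells on the dry bath, thick peg in its large bore and thin peg in its small bore, fully home and flat on the seat, and let go. Set both blocks down gently, and leave the plain block without wells and everything else on the desk where they stand.

Things in the scene. Friction and masses are not known exactly. Their poses are not given: they have to be found in the camera images.
- dry_bath: Low grey bench heater, fixed to the desk; sloped panel at its -x side. Origin: on the desk under the middle of the seat; z up. Body from x -92 to +34, y +-56 mm, 36 mm high. Seat: flat 58 x 90 mm plate, top 40 mm above the desk, with two pegs at x=0, y=+-31 mm, 20 mm high, top 6 mm conical. The narrow block starts seated on it, axes parallel.
- big_peg (a point): Foot of the thick peg (10 mm diameter, tip 4.4 mm), at the seat's top surface, y = +31 mm from the bath's middle; axes as the bath's.
- small_peg (a point): Foot of the thin peg (6 mm diameter, tip 2.4 mm), at the seat's top surface, y = -31 mm from the bath's middle.
- rubber_mat: Round black rubber mat, 110 mm across, 8 mm thick, fixed to the desk. Origin: centre of its underside, on the desk; z up.
- narrow_block: 52 x 84 x 30 mm aluminium block, 0.25-0.5 kg. Origin: middle of its underside; z up, y along its length. Upright through bores with 1.5 mm chamfers: 13 mm at y=+31 mm, 9 mm at y=-31 mm. Black lifting bar over its middle, 10 (x) x 40 (y) x 9 mm, centre 56 mm above the underside, on two posts: grip it across x. It has ten 8 mm wells, five each side of the bar.
- wide_block: 52 x 84 x 30 mm aluminium block, 0.25-0.5 kg. Origin: middle of its underside; z up, y along its length. Upright through bores with 1.5 mm chamfers: 13 mm at y=+31 mm, 9 mm at y=-31 mm. Black lifting bar over its middle, 10 (x) x 40 (y) x 9 mm, centre 56 mm above the underside, on two posts: grip it across x. It has four 15 mm wells, two each side of the bar. On the desk.
- plain_block: 52 x 84 x 30 mm aluminium block, 0.25-0.5 kg. Origin: middle of its underside; z up, y along its length. Upright through bores with 1.5 mm chamfers: 13 mm at y=+31 mm, 9 mm at y=-31 mm. Black lifting bar over its middle, 10 (x) x 40 (y) x 9 mm, centre 56 mm above the underside, on two posts: grip it across x. It has no wells. On the desk, left alone.
- wide_block_big_bore (a point): Centre of the wide block's 13 mm bore, at its underside.
- wide_block_small_bore (a point): Centre of the wide block's 9 mm bore, at its underside.
- monitor: Fixed obstacle: upright screen, 612 mm wide along its y, 20 mm thick, 60 to 430 mm above the desk, its middle 85 mm to the -x side of this origin (its own axes). Its right edge is near the robot's middle line: pass above it, or draw the arm in.
- wipes_box: Fixed obstacle: box of wipes, 117 x 231 mm, 60 mm high, tissue sticking out above. Origin: centre of its underside.
- dust_cap: Bystander, loose: flat black cap, 41 mm across, 10 mm high. Origin at its underside. To be left alone.
- oil_bottle: Bystander, loose: small brown dropper bottle, 29 mm across, 62 mm high. Origin at its underside. To be left alone.
- wash_bottle: Bystander, loose: white wash bottle with spout, 64 x 104 mm, 206 mm high. Origin at its underside. To be left alone.

How it is judged (in metres and radians):
On the way, in this order (a step that is already met when the one before it is completed fails the run):
1. the narrow-well block stands upright on the middle of the rubber mat, released (horizontal distance between narrow_block and rubber_mat below 0.03 m and z of narrow_block in the frame of rubber_mat between 0.004 and 0.012 m and angle between narrow_block's own z axis and vertical below 0.05 rad and contact force between the fingers and narrow_block below 0.1 N and linear speed of narrow_block below 0.02 m/s), for 0.2 s.
2. the wide-well block is seated on both pegs, fully home, released (horizontal distance between wide_block_big_bore and big_peg below 0.004 m and horizontal distance between wide_block_small_bore and small_peg below 0.004 m and z of wide_block in the frame of big_peg between -0.003 and 0.003 m and angle between wide_block's own z axis and vertical below 0.05 rad and contact force between the fingers and wide_block below 0.1 N and linear speed of wide_block below 0.02 m/s), for 0.2 s.
At the end, for the whole second after the job is handed in: Narrow-well block upright on the rubber mat, middles within 30 mm; wide-well block on the dry bath, large bore on the thick peg and small bore on the thin peg (each within 4 mm), underside within 3 mm of the seat; both tilted under 0.05 rad, released and at rest (all of step 1 and all of step 2); the robot touches nothing.
It fails at once if the plain block is moved by more than 15 mm (distance of plain_block from where it was at the start of the episode above 0.015 m).
It fails at once if a bystander is moved by more than 20 mm (distance of any of dust_cap, oil_bottle, wash_bottle from where it was at the start of the episode above 0.02 m).
It fails at once if the narrow block is slammed down (more than 80 N on what it lands on) (contact force between narrow_block and dry_bath above 80 N or contact force between narrow_block and rubber_mat above 80 N).
It fails at once if the wide block is slammed down (more than 80 N on what it lands on) (contact force between wide_block and dry_bath above 80 N or contact force between wide_block and rubber_mat above 80 N).
It also fails if it takes over 64 s, if anything falls off the work surface, if the arm or the gripper's body presses on something with over 40 N, if the wrist force passes 120 N, or if a joint passes its speed limit or range.

## Robot

A 6-joint arm with a two-finger parallel gripper is mounted at the origin on the work surface; the furniture and walls round the work are solid. World frame = base frame: x ahead of the robot, y to its left, z up, the work surface at z = 0. Lengths are in mm, angles in rad, forces in N, time in s.
With the tool pointing down it reaches from about 300 to 775 mm from the base axis. Payload 14.6 kg.
Tool frame: the origin (TCP) lies between the finger pads; the fingertips stand 25 mm ahead of it and the grasp point (between the pads) lies 6 mm ahead of it; z points along the fingers, y is the line along which they close (so a half turn about z gives the same grasp; the last joint's range is limited). The gripper opens to 94 mm and grips with 3 to 60 N. Pads are 16 mm wide; open, the fingers measure 119 mm over their backs; the gripper's body (75 mm by 177 mm) begins 78 mm behind the grasp point.
Start: joints at [-1.381, 0.3, 1.521, -0, 1.321, -0.067], TCP at [139.686, -531.956, 230.446] pointing down, gripper open.
Joint ranges: [-3.03, 3.03], [-0.79, 2.21], [0.23, 2.52], [-1.04, 4.18], [0, 3.07], [-2.55, 2.55]. Speed limits (rad/s): [2.22, 2.22, 2.57, 3.14, 3.14, 3.14].

## Interface

Orientations are given as [roll, pitch, yaw] about the fixed x, y, z axes, in that order (R = Rz(yaw) Ry(pitch) Rx(roll)).
In Python, from cell import manip gives the robot as it stands. The module is installed in compiled form; this text tells all that it offers.
- The arm moves only by the tool step_arm, never from a script. Its argument "series" is one flat list of numbers, 5 for each row, row after row: the shift along the world's x, y, z in mm, then the turn about the world's z in rad, then the closure, from 0 (fully open) to 1 (shut). In form: [dx, dy, dz, spin, jaw, dx, dy, dz, spin, jaw, ...]. A call has 1 to 20 rows; each row shifts and turns the commanded pose from where the row before left it; what a row does not reach is not made up. A row lasts 1/8 s, in which the tool goes at most 62.5 mm and 10.7 degrees, less where a joint would pass 70% of its speed; a pose out of reach is approached as far as the arm can. A call is refused whole if a number of a shift passes 62.5 or a number of a turn 0.188, either way. A call with a gripper value outside its range is refused whole. The fingers move at their own pace and stop on an object; "squeeze" is the grip in N (left out, the last holds). Time passes only in rows, so rows that do not move let the fingers close. It gives the time, the measured TCP pose, the force, the opening and the grip force at its end, in the units of the state.
- manip.read_state(): the state, without advancing time (a new reading comes with each control period).
- manip.camera(name): name is "scene" or "top" or "wrist"; returns (picture, depth): 400x640x3 uint8, blue, green, red; 400x640 float32, mm along the optical axis (not along the pixel's ray), 0 where there is no reading.
- manip.camera_info(name): a dict with "fovy" (degrees; the focal length in pixels is half the picture's height over the tangent of half this angle, whatever the lens; pixels are square), "cx", "cy" (the principal point, pixels), "eye" and "orientation" of the camera in the world. Camera axes: x right, y down, z forward; pixel columns grow to the right and rows downward; lengths in mm; the calibration is good to about 2 mm. A picture is of the moment at which its call begins: read the wrist's pose just before it. camera_info takes no time and is no camera call; for the wrist camera it gives the pose at the moment of the call.
- manip.sign_off(): hands the job in; it is judged then, once.
The state is a dict: "clock": time; "joints": joint angles; "qd": joint speeds; "effort": joint torques, N m; "eef_pos": TCP position; "eef_rot": TCP orientation; "wrist_force": force on the tool from outside, world axes, zero at the start; "moment": the same for the moment, N m; "finger_gap": finger opening in mm; "finger_force": force on a finger pad.
Only numpy, scipy, OpenCV 4.12 (cv2) and the standard library are available. Lean on these libraries where they do the work, as an engineer would, in place of code of your own. Each camera call takes 0.05 s, during which the arm holds its last target. There are 200 camera calls.

## Working session

There is one attempt and no reset: what is moved stays moved. The work goes in short steps, Python scripts to look and compute and a tool call to move; the robot and the scene stay as the last step left them, time stands still between calls to the robot, and variables do not carry over. Pictures are saved under pics/ and viewed, at most 10 in all, crops included, and the job is handed in when it is done.

Besides the shell and the picture viewer there is one more tool, called after "Call:" as name(argument=value, ...), one argument or row to a line, values as JSON. step_arm: Moves the arm, as the interface text tells. Its arguments: {"type":"object","properties":{"series":{"type":"array"},"squeeze":{"type":"number"}},"required":["series"]}

```bash
mkdir -p pics; cat > h.py <<'E'
import numpy as np, cv2
from cell import manip
from scipy.spatial.transform import Rotation as R
def cam(n):
    i=manip.camera_info(n); p,d=manip.camera(n); return p,d,i
def rot(i):
    o=np.array(i["orientation"],float)
    return o if o.shape==(3,3) else R.from_euler('xyz',o).as_matrix()
def cloud(d,i):
    f=200/np.tan(np.radians(i["fovy"])/2); v,u=np.mgrid[0:400,0:640]
    P=np.stack([(u-i["cx"])/f*d,(v-i["cy"])/f*d,d],-1)
    return P@rot(i).T+np.array(i["eye"])
E
python3 - <<'E'
from h import *
for n in("scene","top"):
    p,d,i=cam(n); print(n,i); cv2.imwrite(f"pics/{n}0.png",p); np.savez(n+"0.npz",p=p,d=d,c=cloud(d,i))
s=manip.read_state(); print(s)
E
```

```text
scene {'fovy': 44.20797241123163, 'cx': 318.52442808380897, 'cy': 208.26207715092482, 'eye': array([-335.10453591, -633.26950906,  989.32829153]), 'orientation': array([-2.35212147, -0.02145007, -0.99400056])}
top {'fovy': 46.1640014948206, 'cx': 330.8522947838724, 'cy': 196.00259675169187, 'eye': array([ 364.09591874, -115.77795738, 1279.50041974]), 'orientation': array([-3.06565848e+00, -1.46412302e-03, -1.58872847e+00])}
{'clock': 0.1, 'joints': array([-1.38058631e+00,  3.00400284e-01,  1.52153418e+00, -2.60863556e-06,
        1.32069803e+00, -6.66140611e-02]), 'qd': array([ 0.00061266, -0.00242073, -0.00182756, -0.00065627, -0.00136161,
        0.0003318 ]), 'effort': array([ 5.62885507e-04, -5.32644582e+01, -3.53284228e+01,  7.09133665e-02,
        2.34739407e-02, -6.30713862e-05]), 'eef_pos': array([ 139.65372426, -531.75128498,  229.94500045]), 'eef_rot': array([-3.14055496e+00, -6.66952989e-05,  2.56824695e-01]), 'wrist_force': array([0.30871656, 0.20319029, 0.37636712]), 'moment': array([0.02864523, 0.03032488, 0.03568169]), 'finger_force': 0.0, 'finger_gap': 93.84565115562543}
```

View pics/top0.png

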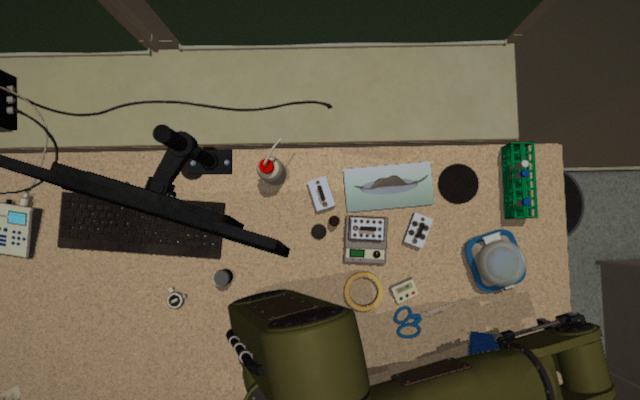

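View pics/scene0.png

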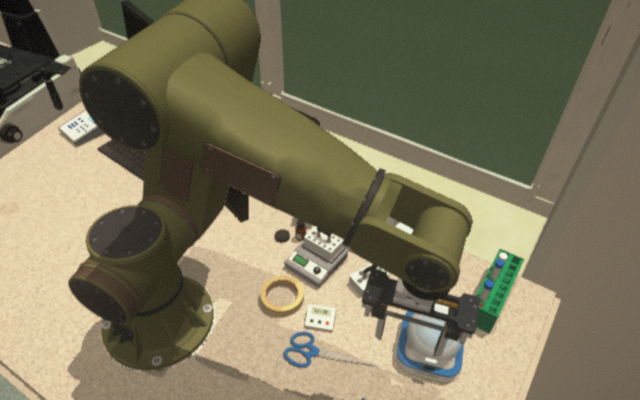

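Top view: narrow block on the bath (366,230), wide block (418,230), plain (320,194), mat (458,183), wipes box between (388,185).

```bash
python3 - <<'E'
from h import *
z=np.load("top0.npz"); c=z["c"]; p=z["p"]
cv2.imwrite("pics/crop1.png",cv2.resize(p[150:280,300:490],None,fx=4,fy=4,interpolation=cv2.INTER_CUBIC))
def rect(n,u0,u1,v0,v1,z0,z1):
    q=c[v0:v1,u0:u1].reshape(-1,3); q=q[(q[:,2]>z0)&(q[:,2]<z1)]
    r=cv2.minAreaRect(q[:,:2].astype(np.float32)); print(n,len(q),np.round(r[0],1),np.round(r[1],1),round(r[2],1),"z",np.round(np.percentile(q[:,2],[5,50,95]),1),"mean",q.mean(0).round(1))
rect("wide top",398,440,208,254,20,36); rect("wide bar",398,440,208,254,48,70)
rect("narrow top",342,390,212,246,60,78); rect("narrow bar",342,390,212,246,88,112)
rect("bath",338,392,208,268,24,48)
rect("plain",304,336,174,216,20,36);rect("plain bar",304,336,174,216,48,70)
rect("mat",434,484,160,208,4,14); rect("wipes",340,440,160,214,40,200);rect("desk",440,460,225,240,-20,20)
rect("green",495,540,140,222,20,150); rect("flask",465,527,228,294,20,250); rect("wash",250,290,135,190,20,250); rect("oil",326,341,212,232,30,90)
E
```

```text
wide top 465 [ 370.  -334.3] [84.6 85.3] 67.6 z [24.2 29.9 34. ] mean [ 364.6 -347.4   29.7]
wide bar 66 [ 391. -334.] [90.3 34.9] 27.7 z [54.1 60.3 63.2] mean [ 365.7 -346.6   59.4]
narrow top 511 [ 369.9 -210. ] [84.5 51.8] 85.9 z [65.4 70.  74.1] mean [ 369.9 -210.2   69.9]
narrow bar 63 [ 370.3 -209.4] [38.5  9.8] 84.9 z [ 96.9  99.9 103.9] mean [ 370.2 -209.2  100.1]
bath 1351 [ 349.9 -206.5] [140.8 145.5] 88.9 z [26.  34.1 42.4] mean [ 332.1 -205.5   34.1]
plain 520 [466.  -91.9] [84.3 51.5] 16.8 z [26.3 29.8 33.7] mean [466.3 -91.8  29.9]
plain bar 59 [465.8 -92.2] [39.6  9.1] 17.4 z [56.9 60.9 63.6] mean [465.4 -92.2  60.6]
mat 1276 [ 489.3 -467.8] [133.9 129.3] 88.8 z [ 4.5  8.2 12. ] mean [ 488.3 -465.5    8.3]
wipes 3900 [ 478.7 -269.3] [116.1 230.6] 3.9 z [ 56.3  60.7 101.5] mean [ 477.7 -268.    64. ]
desk 299 [ 357.5 -440.2] [53.8 38.1] 89.0 z [-3.9  0.   4.4] mean [ 3.574e+02 -4.401e+02  3.000e-01]
green 1978 [ 489.3 -619.3] [198.4  65.7] 0.3 z [ 31.   67.8 115.2] mean [ 489.2 -614.3   62.6]
flask 2908 [ 279.6 -548.7] [151.1 138.1] 15.9 z [ 30.7  90.8 109.2] mean [ 282.6 -534.2   77.1]
wash 687 [531.5  21.7] [63.2 94.8] 32.2 z [ 45.1 127.6 200.2] mean [520.9  27.5 127.9]
oil 94 [ 392.2 -123.8] [26.5 26.5] 88.9 z [34.9 45.9 64.1] mean [ 391.8 -124.4   50.1]
```

View pics/crop1.png

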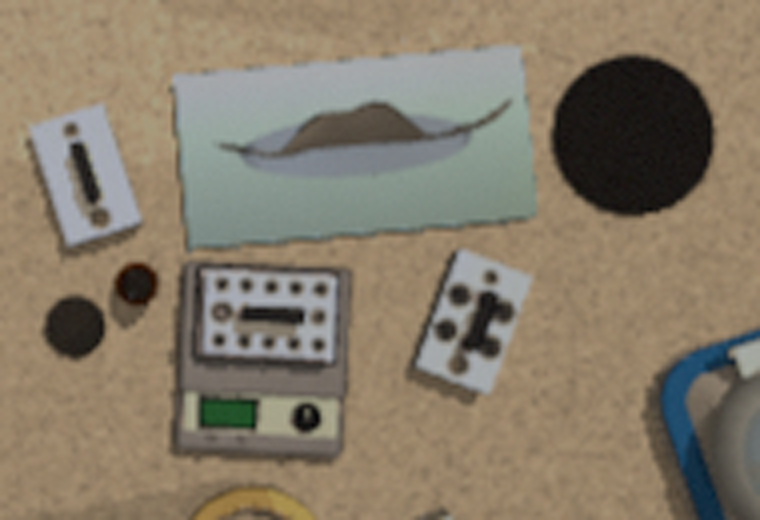

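Crop: big bore of the narrow block at the image-left (+y) end (222,312); wide block's big bore at the lower (-x) end (458,363), small bore (491,277), so the wide block must turn about -73°. Move over the narrow block and look with the wrist camera.

```bash
python3 - <<'E'
from h import *
z=np.load("top0.npz"); c=z["c"]
q=c[150:262,0:300].reshape(-1,3); q=q[(q[:,2]>150)]
q=q[np.argsort(q[:,1])][:200]; print("monitor edge",q[::40].round(0))
def comp(n,cx,cy,z0,z1,rad=60):
    q=c.reshape(-1,3); m=(np.hypot(q[:,0]-cx,q[:,1]-cy)<rad)&(q[:,2]>z0)&(q[:,2]<z1)
    k=cv2.morphologyEx((m.reshape(400,640)*255).astype(np.uint8),cv2.MORPH_OPEN,np.ones((3,3)) if z0<90 and z1<45 or z1==78 else np.ones((1,1)))
    q=c[k>0]; r=cv2.minAreaRect(q[:,:2].astype(np.float32)); print(n,len(q),np.round(r,1) if 0 else r,q.mean(0))
comp("wide",365,-347,20,36,52); comp("widebar",365,-347,50,70,30); comp("mat",489,-468,5,14,62); comp("narrow",370,-210,60,78)
E
```

```text
monitor edge [[ 364. -116. 1280.]
 [ 364. -116. 1280.]
 [ 364. -116. 1280.]
 [ 364. -116. 1280.]
 [ 340.  -17.  371.]]
wide 395 ((363.50579833984375, -348.348388671875), (52.892417907714844, 84.07080841064453), 68.04373168945312) [ 365.41874803 -347.37672198   29.88344357]
widebar 64 ((363.4012145996094, -348.2936706542969), (10.345473289489746, 39.477508544921875), 66.98844909667969) [ 363.9027834  -348.08098439   59.66106541]
mat 906 ((490.4122619628906, -464.37689208984375), (103.42158508300781, 105.63471984863281), 63.39730453491211) [ 490.50335549 -464.529757      8.69452333]
narrow 447 ((369.91351318359375, -209.9615020751953), (84.45811462402344, 51.71834945678711), 85.94959259033203) [ 369.73254617 -210.80251697   69.99074305]
```

Call:
step_arm(
  series=[29,40,2,0.155,0.3,29,40,2,0.155,0.3,29,40,2,0.155,0.3,29,40,2,0.155,0.3,29,40,2,0.155,0.3,29,40,2,0.155,0.3,29,40,2,0.155,0.3,27,41,2,0.157,0.3,0,0,0,0,0.3,0,0,0,0,0.3],
  squeeze=30,
)

```text
clock: 1.35
eef_pos: [369.5, -211.2, 246.3]
eef_rot: [-3.141, -0.0, 1.498]
wrist_force: [0.3, -0.9, -0.1]
finger_gap: 65.7
finger_force: 0.0
```

```bash
python3 - <<'E'
from h import *
p,d,i=cam("wrist"); c=cloud(d,i); cv2.imwrite("pics/w1.png",p); np.savez("w1.npz",p=p,c=c,d=d)
print(i["eye"],i["orientation"])
for n,z0,z1 in(("top",64,74),("bar",94,105)):
    m=((c[...,2]>z0)&(c[...,2]<z1)&(np.hypot(c[...,0]-370,c[...,1]+210)<60)).astype(np.uint8)
    m=cv2.morphologyEx(m,cv2.MORPH_OPEN,np.ones((3,3)))
    q=c[m>0]; print(n,len(q),cv2.minAreaRect(q[:,:2].astype(np.float32)),np.median(q[:,2]))
E
```

```text
[ 374.07246305 -141.08303353  399.22193347] [ 2.89634536e+00  1.09184340e-04 -7.35422650e-02]
top 3034 ((369.9840087890625, -210.71661376953125), (84.89680480957031, 52.082191467285156), 86.07144165039062) 68.7020677003639
bar 451 ((369.9947509765625, -210.02076721191406), (39.52406692504883, 9.519540786743164), 85.91816711425781) 98.91409179164964
```

View pics/w1.png

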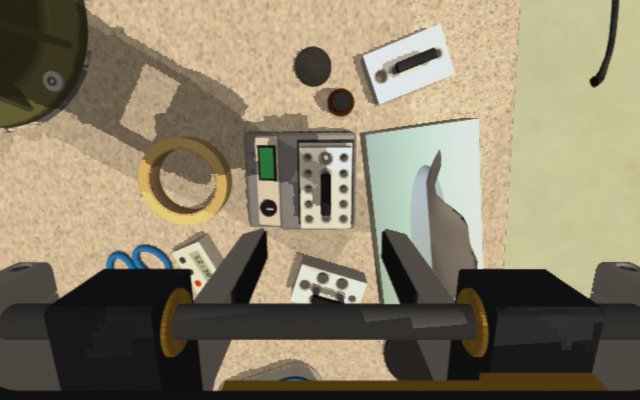

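Wrist view: narrow block's bar at (326,193), fingers aligned either side; the pose agrees with the top camera. Descend and grip.

Call:
step_arm(
  series=[0.5,0.8,-30,0.003,0.55,0,0,-30,0,0.55,0,0,-30,0,0.55,0,0,-30,0,0.55,0,0,-16,0,0.55,0,0,-8,0,0.55,0,0,0,0,0.55,0,0,0,0,1,0,0,0,0,1,0,0,0,0,1,0,0,0,0,1,0,0,0,0,1],
  squeeze=40,
)

```text
clock: 2.9
eef_pos: [370.4, -210.2, 102.6]
eef_rot: [3.141, 0.0, 1.502]
wrist_force: [1.7, -0.9, 0.7]
finger_gap: 9.6
finger_force: 40.0
```

Call:
step_arm(
  series=[0,0,5,0,1,0,0,5,0,1,0,0,10,0,1,0,0,10,0,1,0,0,20,0,1,0,0,30,0,1,0,0,30,0,1,0,0,15,0,1,0,0,0,0,1],
)

```text
clock: 4.03
eef_pos: [370.3, -210.2, 227.9]
eef_rot: [3.14, 0.001, 1.502]
wrist_force: [-0.4, 0.7, -2.7]
finger_gap: 9.6
finger_force: 40.0
```

```bash
python3 - <<'E'
from h import *
s=manip.read_state(); print(s["eef_pos"],s["wrist_force"],s["finger_gap"])
c=np.load("top0.npz")["c"]
for v in (60,100,130,140,150): print(v,c[v,458].round(0),c[v,420].round(0))
w=c[160:214,340:440]; print("tissue max",np.percentile(w[...,2],99.8))
m=(np.load("top0.npz")["p"][155:212,432:486].max(2)<50).astype(np.uint8)
n,l,st,ce=cv2.connectedComponentsWithStats(m); k=1+st[1:,4].argmax(); u,v=ce[k]+[432,155]; print("mat",st[k],u,v,c[int(round(v)),int(round(u))])
print("mat mean",c[155:212,432:486][l==k].mean(0))
E
```

```text
[ 370.32755663 -210.23420013  227.92749944] [-0.39033566  0.69782807 -2.73881295] 9.572942080754823
60 [ 855. -496.  -49.] [ 857. -385.  -49.]
100 [ 737. -492.  -50.] [ 741. -383.  -58.]
130 [ 649. -489.  -53.] [ 651. -379.  -51.]
140 [ 619. -486.  -48.] [ 621. -378.  -49.]
150 [ 583. -473.   -4.] [ 584. -367.   -0.]
tissue max 135.21330170846434
mat [   6    9   40   40 1212] 457.73927392739273 183.5 [ 487.44656915 -466.35802305    7.43219027]
mat mean [ 488.68442848 -465.20311927    9.37939249]
```

Call:
step_arm(
  series=[10,-20,0,0,1,18,-39,0,0,1,20,-43,0,0,1,20,-43,0,0,1,20,-43,0,0,1,18,-39,0,0,1,12,-28,0,0,1,0,0,-30,0,1,0,0,-35,0,1,0,0,-35,0,1,0,0,-30,0,1,0,0,-14,0,1,0,0,-5,0,1,0,0,0,0,1],
)

```text
clock: 5.78
eef_pos: [488.4, -465.3, 78.9]
eef_rot: [3.141, 0.0, 1.502]
wrist_force: [0.0, 0.3, -3.4]
finger_gap: 9.6
finger_force: 40.0
```

Call:
step_arm(
  series=[0,0,-3,0,1,0,0,-2,0,1,0,0,-1,0,1,0,0,-1,0,1,0,0,-0.7,0,1,0,0,0,0,1],
)

```text
clock: 6.52
eef_pos: [488.2, -465.2, 70.8]
eef_rot: [3.142, 0.0, 1.502]
wrist_force: [-0.4, 0.8, -3.4]
finger_gap: 9.7
finger_force: 40.0
```

Call:
step_arm(
  series=[0,0,-0.5,0,1,0,0,-0.5,0,1,0,0,0,0,1],
)

```text
clock: 6.9
eef_pos: [488.5, -465.2, 70.5]
eef_rot: [3.141, 0.0, 1.502]
wrist_force: [0.6, 3.3, 6.7]
finger_gap: 9.7
finger_force: 40.0
```

Call:
step_arm(
  series=[0,0,0,0,0.85,0,0,0,0,0.6,0,0,0,0,0.5,0,0,0,0,0.5,0,0,0,0,0.5,0,0,20,0,0.5,0,0,40,0,0.5,0,0,50,0,0.5,0,0,50,0,0.5,0,0,20,0,0.5,0,0,0,0,0.5],
)

```text
clock: 8.28
eef_pos: [488.5, -465.4, 252.7]
eef_rot: [3.138, 0.003, 1.502]
wrist_force: [0.1, 0.4, -0.5]
finger_gap: 47.0
finger_force: 0.0
```

```bash
python3 - <<'E'
from h import *
s=manip.read_state(); print(s["eef_pos"],s["joints"])
p,d,i=cam("top"); c=cloud(d,i)
def seg(n,x,y,z0,z1,r):
    m=((c[...,2]>z0)&(c[...,2]<z1)&(np.hypot(c[...,0]-x,c[...,1]-y)<r)).astype(np.uint8)
    m=cv2.morphologyEx(m,cv2.MORPH_OPEN,np.ones((3,3))); q=c[m>0]
    print(n,len(q),cv2.minAreaRect(q[:,:2].astype(np.float32)) if len(q)>4 else "")
seg("narrow",488,-465,28,48,60); seg("wide",364,-348,20,36,52)
cv2.imwrite("pics/t2.png",p)
E
```

```text
[ 488.45622199 -465.41155285  252.66931195] [-8.15522856e-01  5.73909908e-01  1.08276911e+00  1.33678649e-05
  1.48067713e+00 -7.46561003e-01]
narrow 219 ((488.894775390625, -447.0106506347656), (50.798770904541016, 51.28477478027344), 87.13794708251953)
wide 35 ((402.9904479980469, -345.29736328125), (16.408987045288086, 13.428826332092285), 87.70574951171875)
```

Call:
step_arm(
  series=[-15.5,14.6,0,0.157,0.5,-15.5,14.6,0,0.157,0.5,-15.5,14.6,0,0.157,0.5,-15.5,14.6,0,0.157,0.5,-15.5,14.6,0,0.157,0.5,-15.5,14.6,0,0.157,0.5,-15.5,14.6,-5,0.157,0.5,-15.5,14.8,-5,0.157,0.5,0,0,0,0,0.5,0,0,0,0,0.5],
)

```text
clock: 9.57
eef_pos: [364.5, -348.4, 239.5]
eef_rot: [3.141, -0.0, 2.755]
wrist_force: [-1.0, -0.9, -0.6]
finger_gap: 47.0
finger_force: 0.0
```

```bash
cat >> h.py <<'E'
def seg(c,n,x,y,z0,z1,r):
    m=((c[...,2]>z0)&(c[...,2]<z1)&(np.hypot(c[...,0]-x,c[...,1]-y)<r)).astype(np.uint8)
    m=cv2.morphologyEx(m,cv2.MORPH_OPEN,np.ones((3,3))); q=c[m>0]
    print(n,len(q),cv2.minAreaRect(q[:,:2].astype(np.float32)) if len(q)>4 else "",np.median(q[:,2]))
E
python3 - <<'E'
from h import *
print(manip.read_state()["eef_pos"],manip.read_state()["eef_rot"])
p,d,i=cam("wrist"); c=cloud(d,i); cv2.imwrite("pics/w2.png",p)
seg(c,"wide",364,-348,22,36,52);seg(c,"bar",364,-348,52,66,30);seg(c,"narrow",488,-465,30,44,60)
seg(c,"seat",370,-210,36,46,62)
E
```

```text
[ 364.47856929 -348.43652762  239.5156663 ] [ 3.14140807e+00 -2.93797934e-04  2.75455927e+00]
wide 2382 ((363.69647216796875, -349.67608642578125), (52.029273986816406, 83.63849639892578), 67.79705810546875) 28.707057582301502
bar 374 ((363.3168029785156, -349.73187255859375), (9.455005645751953, 39.35652160644531), 67.87588500976562) 58.9383697045871
narrow 481 ((471.0997619628906, -439.23193359375), (41.44864273071289, 23.88566780090332), 68.65048217773438) 36.45147694174892
seat 4977 ((380.61724853515625, -211.2633819580078), (93.94743347167969, 82.52225494384766), 86.37773895263672) 38.61811678843486
```

View pics/w2.png

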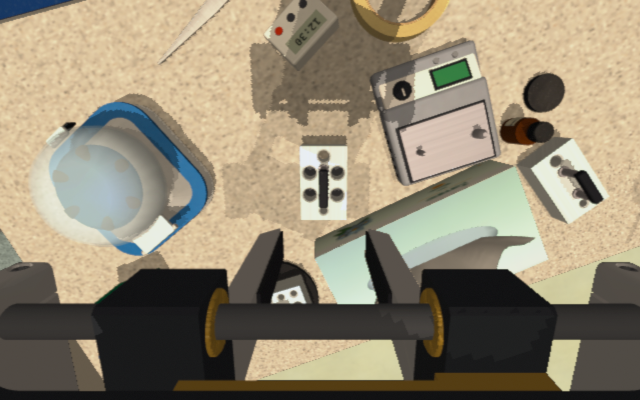

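Wrist view: wide block at (323,183) between the fingers, big bore top (323,155); bath with bare pegs at (420,152)/(479,132); narrow block standing on the mat (290,292). Descend and grip.

Call:
step_arm(
  series=[-1,-0.8,-35,0,0.5,0,0,-40,0,0.5,0,0,-40,0,0.5,0,0,-35,0,0.5,0,0,-18,0,0.5,0,0,-8.5,0,0.5,0,0,0,0,0.5,0,0,0,0,1,0,0,0,0,1,0,0,0,0,1,0,0,0,0,1,0,0,0,0,1],
)

```text
clock: 11.12
eef_pos: [363.3, -348.9, 63.4]
eef_rot: [3.141, 0.0, 2.758]
wrist_force: [0.8, 2.6, 1.7]
finger_gap: 9.6
finger_force: 40.0
```

Call:
step_arm(
  series=[0,0,5,0,1,0,0,15,0,1,0,0,35,0,1,0,0,40,0,1,0,0,30,0,1,0,0,10,0,1,0.9,17.3,0,-0.157,1,0.9,17.3,0,-0.157,1,0.9,17.3,0,-0.157,1,0.9,17.3,0,-0.157,1,0.9,17.3,0,-0.157,1,0.9,17.3,0,-0.157,1,0.9,17.3,0,-0.157,1,0.8,17.6,0,-0.156,1,0,0,0,0,1,0,0,0,0,1],
)

```text
clock: 13.12
eef_pos: [370.2, -210.6, 198.0]
eef_rot: [-3.141, -0.0, 1.506]
wrist_force: [-0.6, 0.1, -3.7]
finger_gap: 9.4
finger_force: 40.0
```

```bash
python3 - <<'E'
from h import *
s=manip.read_state(); print(s["eef_pos"],s["eef_rot"],s["wrist_force"],s["finger_gap"])
p,d,i=cam("wrist"); c=cloud(d,i); cv2.imwrite("pics/w3.png",p)
x,y,z=s["eef_pos"]
seg(c,"top",x,y,z-38,z-28,60); seg(c,"bar",x,y,z-10,z+4,30)
E
```

```text
[ 370.17644837 -210.59196589  198.02153424] [-3.14117574e+00 -3.10706478e-05  1.50623894e+00] [-0.56976909  0.11149364 -3.72445183] 9.355147455377521
top 4465 ((369.34686279296875, -211.34713745117188), (84.19292449951172, 52.161624908447266), 86.08441925048828) 163.38325523899016
bar 1898 ((372.88616943359375, -209.66677856445312), (31.153791427612305, 38.42042541503906), 20.464529037475586) 193.88026007827506
```

Call:
step_arm(
  series=[0.4,0.5,-20,0,1,0,0,-25,0,1,0,0,-15,0,1,0,0,-8,0,1,0,0,-3,0,1,0,0,-2,0,1,0,0,-2,0,1,0,0,-2,0,1,0,0,0,0,1],
)

```text
clock: 14.3
eef_pos: [370.7, -209.7, 121.2]
eef_rot: [-3.141, -0.0, 1.503]
wrist_force: [0.4, -0.4, -3.7]
finger_gap: 9.4
finger_force: 40.0
```

Call:
step_arm(
  series=[0,0,-2,0,1,0,0,-2,0,1,0,0,-2,0,1,0,0,-2,0,1,0,0,0,0,1],
)

```text
clock: 14.92
eef_pos: [370.6, -209.7, 113.1]
eef_rot: [-3.141, -0.0, 1.503]
wrist_force: [-0.2, -0.6, -3.8]
finger_gap: 9.8
finger_force: 40.0
```

Pegs are in the bores, no side force. Continue down.

Call:
step_arm(
  series=[0,0,-2,0,1,0,0,-2,0,1,0,0,-2,0,1,0,0,-1.5,0,1,0,0,-1,0,1,0,0,0,0,1],
)

```text
clock: 15.68
eef_pos: [370.7, -209.7, 104.7]
eef_rot: [-3.142, -0.0, 1.503]
wrist_force: [0.2, -0.1, -3.7]
finger_gap: 9.6
finger_force: 40.0
```

Call:
step_arm(
  series=[0,0,-0.6,0,1,0,0,-0.5,0,1,0,0,-0.4,0,1,0,0,0,0,1],
)

```text
clock: 16.18
eef_pos: [370.8, -209.7, 103.4]
eef_rot: [3.141, 0.0, 1.503]
wrist_force: [1.1, 0.6, -2.0]
finger_gap: 9.5
finger_force: 40.0
```

Call:
step_arm(
  series=[0,0,-0.4,0,1,0,0,0,0,1],
)

```text
clock: 16.42
eef_pos: [370.8, -209.8, 103.3]
eef_rot: [3.141, 0.0, 1.503]
wrist_force: [-2.3, 3.2, 6.3]
finger_gap: 9.5
finger_force: 40.0
```

Seated. Release, rise and check.

Call:
step_arm(
  series=[0,0,0,0,0.85,0,0,0,0,0.6,0,0,0,0,0.5,0,0,0,0,0.5,0,0,0,0,0.5,0,0,20,0,0.5,0,0,40,0,0.5,0,0,50,0,0.5,0,0,30,0,0.5,0,0,0,0,0.5,0,0,0,0,0.5],
)

```text
clock: 17.8
eef_pos: [370.4, -209.6, 241.9]
eef_rot: [-3.141, -0.001, 1.503]
wrist_force: [-0.1, 0.1, -0.2]
finger_gap: 47.2
finger_force: 0.0
```

```bash
python3 - <<'E'
from h import *
p,d,i=cam("wrist"); c=cloud(d,i); cv2.imwrite("pics/w4.png",p)
seg(c,"wide",370,-210,64,74,60); seg(c,"bar",370,-210,94,105,30)
p,d,i=cam("top"); c=cloud(d,i); cv2.imwrite("pics/t4.png",p[150:280,300:490]); seg(c,"narrow",488,-465,30,46,60)
E
```

```text
wide 2934 ((369.7799987792969, -210.84442138671875), (84.37947845458984, 52.030311584472656), 86.05914306640625) 68.7228301901194
bar 462 ((369.749755859375, -210.68601989746094), (40.273990631103516, 9.3717622756958), 86.06511688232422) 98.96610322626879
narrow 427 ((487.645751953125, -465.0261535644531), (86.268310546875, 52.51860427856445), 86.38903045654297) 38.08122644099876
```

View pics/w4.png

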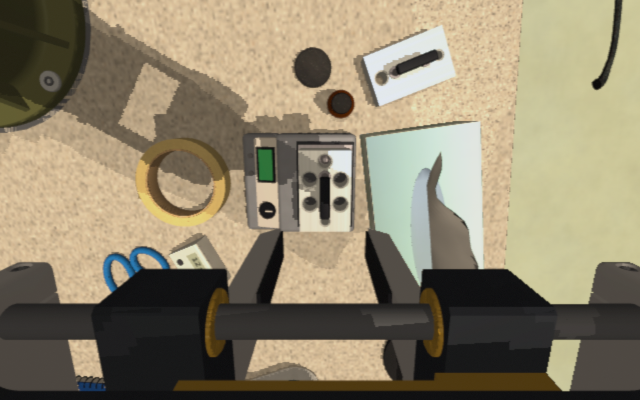

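The wide block sits flat on the bath at (325,186), at the same height and pose the narrow block had. The narrow block's top is 38 mm up at the mat's centre, and the plain block and bystanders haven't moved. Handing in.

```bash
python3 -c "
from cell import manip
print(manip.sign_off())"
```

```text
the job is handed in; nothing more can be done
None
```

The narrow block stands upright on the middle of the mat and the wide block is fully seated on both pegs, both released; I handed the job in at about 18 s, and the hand-in returned no verdict.

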